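Line up the doming stakes by size on their rack

ROBOT

A 6-joint arm with a two-finger parallel gripper is mounted at the origin on the work surface. World frame = base frame: x ahead of the robot, y to its left, z up, the work surface at z = 0. Lengths are in mm, angles in rad, forces in N, time in s.
With the tool pointing down it reaches from about 375 to 900 mm from the base axis. Payload 3.1 kg.
Tool frame: the origin (TCP) lies on the mounting face of the last link; the fingertips stand 182 mm ahead of it and the grasp point (between the pads) lies 164 mm ahead of it; z points along the fingers, y is the line along which they close (so a half turn about z gives the same grasp; the last joint's range is limited). The gripper opens to 87 mm and grips with 3 to 60 N. Pads are 19 mm wide; open, the fingers measure 117 mm over their backs; the gripper's body (75 mm by 190 mm) begins 51 mm behind the grasp point.
Start: joints at [1.085, 0.527, 1.433, -0, 1.181, -0.178], TCP at [189.311, 595.617, 404.748] pointing down, gripper open.
Joint ranges: [-3.08, 3.08], [-0.75, 2.2], [0.22, 2.44], [-1.43, 4.57], [0, 2.65], [-2.85, 2.85]. Speed limits (rad/s): [2.79, 2.79, 3.14, 3.14, 3.14, 3.14].

INTERFACE

Orientations are given as a unit quaternion [x, y, z, w].
In Python, from station import state, snapshot, camera_model, sign_off gives the robot as it stands.
- The arm moves only by the tool advance, called after "Request:" as name(argument=value, ...) on one line, values as JSON. Schema: {"type":"object","properties":{"increments":{"type":"array","items":{"type":"array","items":{"type":"array","items":{"type":"number"},"minItems":7,"maxItems":7},"minItems":1,"maxItems":8},"minItems":1,"maxItems":1},"grip_force":{"type":"number"},"only":{"type":"string"},"quiet":{"type":"boolean"},"lines":{"type":"string"}},"required":["increments"],"additionalProperties":false}. increments is a list that holds a single list of rows (three levels of brackets), with 1 to 8 rows, each of 7 numbers: a rotation vector rx, ry, rz in shares of pi/2 rad (1.0 is pi/2 rad), then dx, dy, dz in parts of the range, where 1.0 means 800 mm, then the finger opening in mm; each row is the pose to reach, as a shift and turn from the pose commanded when the call began, along the tool's axes at that moment; what a row does not reach only later rows make up. A row lasts 1/8 s, in which the tool goes at most 62.5 mm and 0.188 rad, less where a joint would pass 70% of its speed; a pose out of reach is approached as far as the arm can. The fingers move at their own pace and stop on an object; grip_force is the grip in N (left out, the last holds). Time passes only in rows, so rows that do not move let the fingers close. The tool returns the time, the measured TCP pose, the force, the opening and the grip force at its end. only (a regular expression) keeps the lines of the reply that match it, lines (a string "A,B") keeps lines A to B, and quiet returns only ok. A shift or turn number past 1, either way, is cut back to 1. Input that does not fit is refused with a message, and nothing moves.
- state(): the state, without advancing time (a new reading comes with each control period).
- snapshot(name): name is "scene" or "top" or "wrist"; returns the picture (480x640x3 uint8, red, green, blue); there is no depth.
- camera_model(name): a dict with "fx", "fy", "cx", "cy" (pixels), "world_to_cam" (4x4, takes a point from world to camera coordinates). Camera axes: x right, y up, looking along -z (the intrinsics and any distortion apply to the point x, -y, -z); pixel columns grow to the right and rows downward; lengths in mm; the calibration is good to about 2 mm. A picture is of the moment at which its call begins: read the wrist's pose just before it. camera_model takes no time and is no camera call; for the wrist camera it gives the pose at the moment of the call.
- sign_off(): hands the job in; it is judged then, once.
The state is a dict: "t": time; "joints": joint angles; "qd": joint speeds; "joint_torque": joint torques, N m; "position": TCP position; "tcp_rot": TCP orientation; "ft_force": force on the tool from outside, world axes, zero at the start; "moment": the same for the moment, N m; "finger_gap": finger opening in mm; "grasp_force": force on a finger pad.
Only numpy, scipy, OpenCV 4.12 (cv2) and the standard library are available. Lean on these libraries where they do the work, as an engineer would, in place of code of your own. Each camera call takes 0.05 s, during which the arm holds its last target. There are 200 camera calls.

TASK

Tidy the jeweller's bench: stand the four steel doming stakes upright on the rack, one in the middle of each cork disc, in order of head size, with the smallest next to the brass knob and the largest at the far end. Set each one down rather than dropping it, do not tip any of them over, and let go of them all at the end.

Things in the scene. Friction and masses are not known exactly. Their poses are not given: they have to be found in the camera images.
- stake_a: doming stake with the smallest head: bare steel, mushroom-shaped, loose, upright on the bench, about 110 g, 57 mm tall. Round foot 26 mm across and 9 mm high, neck 15 mm across, round head 20 mm across with a straight side (grip here) 38 to 52 mm above the underside and a dome on top. Origin: centre of the underside; z up along its axis, yaw means nothing.
- stake_b: doming stake with the second smallest head: bare steel, mushroom-shaped, loose, upright on the bench, about 170 g, 59.5 mm tall. Round foot 30 mm across and 9 mm high, neck 15 mm across, round head 30 mm across with a straight side (grip here) 38 to 52 mm above the underside and a dome on top. Origin: centre of the underside; z up along its axis, yaw means nothing.
- stake_c: doming stake with the second largest head: bare steel, mushroom-shaped, loose, upright on the bench, about 260 g, 62 mm tall. Round foot 34 mm across and 9 mm high, neck 15 mm across, round head 40 mm across with a straight side (grip here) 38 to 52 mm above the underside and a dome on top. Origin: centre of the underside; z up along its axis, yaw means nothing.
- stake_d: doming stake with the largest head: bare steel, mushroom-shaped, loose, upright on the bench, about 380 g, 64.5 mm tall. Round foot 38 mm across and 9 mm high, neck 15 mm across, round head 50 mm across with a straight side (grip here) 38 to 52 mm above the underside and a dome on top. Origin: centre of the underside; z up along its axis, yaw means nothing.
- spot_1: cork disc at one end of the row, 60 mm across and 3 mm thick, fixed on the dark wooden rack board (80 x 410 mm, 14 mm high, fixed to the bench). spot_1 to spot_4 stand in a straight line in that order, 80 mm apart. Origin: centre of the disc's underside, 14 mm above the bench; y runs along the row from spot_1 to spot_4, z up.
- spot_2: cork disc second in the row, 60 mm across and 3 mm thick, fixed on the dark wooden rack board (80 x 410 mm, 14 mm high, fixed to the bench). spot_1 to spot_4 stand in a straight line in that order, 80 mm apart. Origin: centre of the disc's underside, 14 mm above the bench; y runs along the row from spot_1 to spot_4, z up.
- spot_3: cork disc third in the row, 60 mm across and 3 mm thick, fixed on the dark wooden rack board (80 x 410 mm, 14 mm high, fixed to the bench). spot_1 to spot_4 stand in a straight line in that order, 80 mm apart. Origin: centre of the disc's underside, 14 mm above the bench; y runs along the row from spot_1 to spot_4, z up.
- spot_4: cork disc at the other end of the row, 60 mm across and 3 mm thick, fixed on the dark wooden rack board (80 x 410 mm, 14 mm high, fixed to the bench). spot_1 to spot_4 stand in a straight line in that order, 80 mm apart. Origin: centre of the disc's underside, 14 mm above the bench; y runs along the row from spot_1 to spot_4, z up.
- post: turned brass knob fixed upright on one end of the rack board, 43 mm tall, 23 mm across, in line with the discs, 67 mm from the centre of the nearest one: spot_1 or spot_4, it varies. The board's other end has only a flat wooden strip, 8 mm high. Origin: centre of its underside, 14 mm above the bench; z up.

How it is judged:
By the outcome, as a careful person would: the job done as asked, in the order asked, and still so for the second after the job is handed in, with the robot touching nothing.
It also fails if it takes over 120 s, if anything falls off the work surface, if the arm or the gripper's body presses on something with over 40 N, if the wrist force passes 120 N, or if a joint passes its speed limit or range.

## Working session

There is one attempt and no reset: what is moved stays moved. The work goes in short steps, Python scripts to look and compute and a tool call to move; the robot and the scene stay as the last step left them, time stands still between calls to the robot, and variables do not carry over. Pictures are saved under pics/ and viewed, at most 14 in all, crops included, and the job is handed in when it is done.

```bash
mkdir -p pics; ls
```

Run:
```python
from station import *
import cv2,numpy as np
s=state();print({k:np.round(v,3).tolist() for k,v in s.items()})
for n in("top","scene","wrist"):
    m=camera_model(n);print(n,m)
    cv2.imwrite(f"pics/{n}0.png",snapshot(n)[:,:,::-1])
```

```text
pics
{'t': 0.0, 'joints': [1.084, 0.528, 1.434, -0.0, 1.181, -0.178], 'qd': [0.001, 0.002, -0.002, 0.002, 0.0, 0.001], 'joint_torque': [0.001, -44.004, -17.659, 0.063, 0.058, -0.0], 'position': [189.168, 595.325, 403.764], 'tcp_rot': [0.153, 0.988, -0.001, -0.0], 'ft_force': [0.052, -0.271, -0.207], 'moment': [0.015, -0.001, -0.031], 'grasp_force': 0.0, 'finger_gap': 86.97}
top {'fx': 597.1377851350663, 'fy': 597.1377851350663, 'cx': 323.04144121467897, 'cy': 240.64009271713186, 'world_to_cam': array([[-7.61389771e-03, -9.99968691e-01, -2.15558921e-03,
         3.72206137e+00],
       [ 9.90341467e-01, -7.83899810e-03,  1.38428064e-01,
        -5.25051913e+02],
       [-1.38440628e-01, -1.08079226e-03,  9.90370145e-01,
        -1.12856912e+03],
       [ 0.00000000e+00,  0.00000000e+00,  0.00000000e+00,
         1.00000000e+00]])}
scene {'fx': 441.51776986852184, 'fy': 441.51776986852184, 'cx': 312.1643844625074, 'cy': 238.77023442333177, 'world_to_cam': array([[-3.39105459e-01,  9.40743485e-01,  3.03042922e-03,
         1.76936009e+02],
       [-5.43179171e-01, -1.98425341e-01,  8.15833176e-01,
         2.37433409e+02],
       [ 7.68091059e-01,  2.75007418e-01,  5.78279383e-01,
        -1.17953129e+03],
       [ 0.00000000e+00,  0.00000000e+00,  0.00000000e+00,
         1.00000000e+00]])}
wrist {'fx': 389.56966485257993, 'fy': 389.56966485257993, 'cx': 321.85441880782594, 'cy': 234.66598244616762, 'world_to_cam': array([[ 3.03178171e-01,  9.52930396e-01, -2.58009909e-03,
        -6.23755806e+02],
       [-9.12399709e-01,  2.89499794e-01, -2.89338279e-01,
         3.53245792e+01],
       [-2.74972303e-01,  9.00751319e-02,  9.57223434e-01,
        -3.91780938e+02],
       [ 0.00000000e+00,  0.00000000e+00,  0.00000000e+00,
         1.00000000e+00]])}
```

View pics/top0.png

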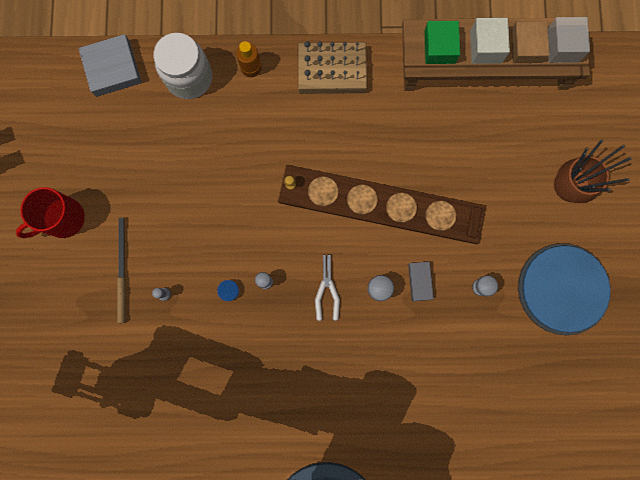

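View pics/scene0.png

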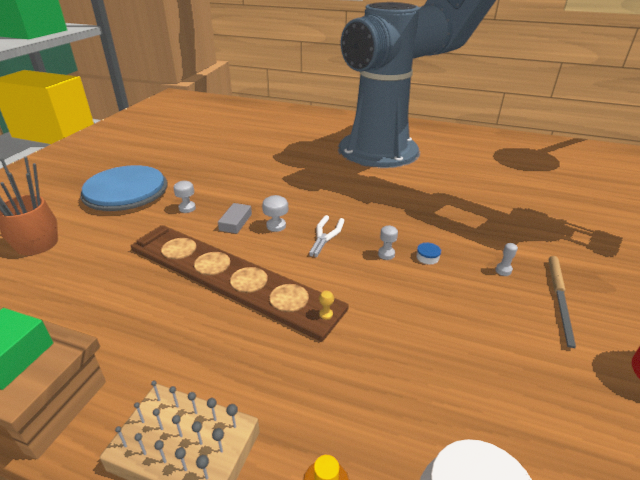

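The top view shows the knob at (290,182) and the discs at about (323,191), (362,199), (401,207) and (441,215). The stakes are a (162,294), b (264,280), d (381,287) and c (486,286). Next I enlarge these.

Run:
```python
import cv2,numpy as np
im=cv2.imread("pics/top0.png");out=np.zeros((600,800,3),np.uint8)
for i,(u,v) in enumerate([(162,294),(264,282),(486,286),(381,287)]):
    out[:200,i*200:i*200+196]=cv2.resize(im[v-20:v+20,u-20:u+20],(200,200),interpolation=cv2.INTER_CUBIC)[:,:196]
out[210:530,:800]=cv2.resize(im[160:240,280:480],(800,320),interpolation=cv2.INTER_CUBIC)
cv2.imwrite("pics/crop1.png",out)
```

Create h.py:
```python
from station import *
import numpy as np
from scipy.spatial.transform import Rotation as R
def ray(m,u,v,z):
    M=m["world_to_cam"];A=M[:3,:3];c=-A.T@M[:3,3]
    d=A.T@np.array([(u-m["cx"])/m["fx"],-(v-m["cy"])/m["fy"],-1]);return (c+d*(z-c[2])/d[2])
def proj(m,p):
    q=m["world_to_cam"][:3,:3]@p+m["world_to_cam"][:3,3]
    return np.array([m["cx"]+m["fx"]*q[0]/-q[2],m["cy"]+m["fy"]*q[1]/q[2]])
```

```text
(no output)
```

View pics/crop1.png

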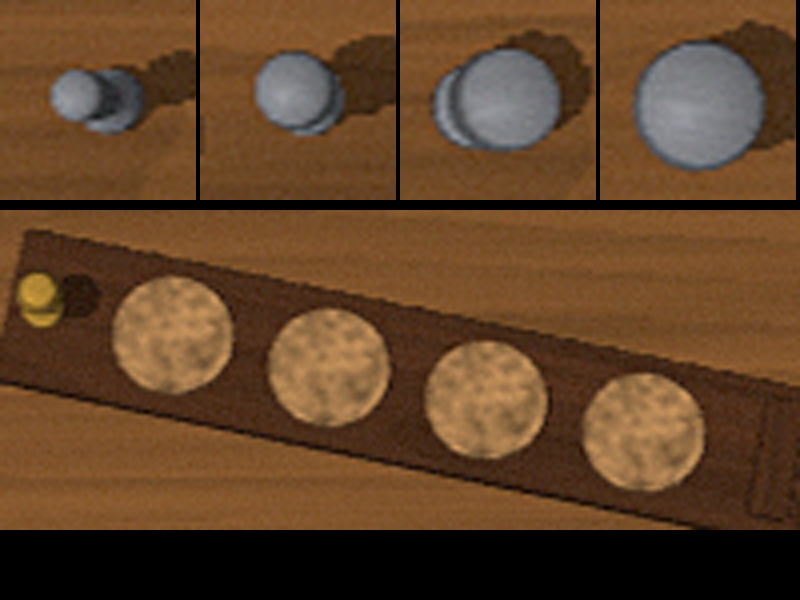

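Run:
```python
from h import *
m=camera_model("top")
for n,x,y,ou,ov in [("a",76,96,142,274),("b",95,90,244,262),("c",109,100,466,266),("d",100,105,361,267)]:
    p=ray(m,(x+.5)/5-.5+ou,(y+.5)/5-.5+ov,50);print(n,p.round(1),np.hypot(*p[:2]).round())
D=[]
for x,y in [(173,335),(329.5,367),(486,399.5),(644,432)]:
    D.append(ray(m,(x+.5)/4-.5+280,(y-210+.5)/4-.5+160,17))
D=np.array(D);print(D.round(1),np.diff(D,axis=0).round(1))
d=(D[3]-D[0])/np.linalg.norm(D[3]-D[0]);c=D.mean(0)
for k in range(4):print((c+d*80*(k-1.5)).round(1),np.hypot(*(c+d*80*(k-1.5))[:2]).round())
print("yaw",np.degrees(np.arctan2(d[1],d[0])))
s=state();print(R.from_quat(s["tcp_rot"]).as_matrix().round(4))
```

```text
a [425.3 317.3  50. ] 531.0
b [448.9 115.7  50. ] 464.0
c [ 434.1 -313.2   50. ] 535.0
d [ 431.9 -109.4   50. ] 446.0
[[ 628.7   -0.8   17. ]
 [ 611.7  -79.    17. ]
 [ 594.5 -157.    17. ]
 [ 577.3 -235.3   17. ]] [[-17.  -78.3   0. ]
 [-17.2 -77.9   0. ]
 [-17.1 -78.4   0. ]]
[628.7  -0.8  17. ] 629.0
[611.6 -78.9  17. ] 617.0
[ 594.5 -157.1   17. ] 615.0
[ 577.4 -235.2   17. ] 623.0
yaw -102.34441801221621
[[-9.53e-01  3.03e-01 -7.00e-04]
 [ 3.03e-01  9.53e-01 -1.50e-03]
 [ 3.00e-04 -1.60e-03 -1.00e+00]]
```

Units first: shifts go in shares of 800 mm and turns go in shares of pi/2 rad. So -309 mm / 800 = -0.3863, -193 mm / 800 = -0.2413, 1.44 rad / 1.5708 = 0.9167.

Request:
advance(increments=[[[0,0,0.1146,-0.0488,-0.03,0.01,80],[0,0,0.2292,-0.0975,-0.06,0.02,70],[0,0,0.3438,-0.145,-0.0913,0.03,60],[0,0,0.4584,-0.1938,-0.1213,0.04,50],[0,0,0.573,-0.2413,-0.1513,0.05,50],[0,0,0.6875,-0.29,-0.1813,0.06,50],[0,0,0.8021,-0.3388,-0.2113,0.07,50],[0,0,0.9167,-0.3863,-0.2413,0.08,50]]], grip_force=10)

```text
t: 1.15
position: [426.2, 316.9, 340.4]
tcp_rot: [0.769, 0.64, -0.0, -0.0]
ft_force: [0.1, 0.5, 1.2]
finger_gap: 50.0
grasp_force: 0.0
```

Request:
advance(increments=[[[0,0,0.0242,0,0,0,50],[0,0,0.0242,0,0,0,50]]])

```text
t: 1.4
position: [425.7, 317.5, 340.4]
tcp_rot: [0.779, 0.627, -0.0, -0.0]
ft_force: [-0.9, -0.5, -0.5]
finger_gap: 50.1
grasp_force: 0.0
```

Add to h.py:
```python
import cv2
def go(x,y,z,yaw=-0.215):   # needed shift in tool axes for grasp point to reach x,y,z
    s=state();A=R.from_quat(s["tcp_rot"]);g=np.array(s["position"])+A.apply([0,0,164])
    want=R.from_matrix([[-np.sin(yaw),np.cos(yaw),0],[np.cos(yaw),np.sin(yaw),0],[0,0,-1]])
    rel=A.inv()*want
    # TCP so that the grasp point is reached with the wanted orientation
    d=A.inv().apply(np.array([x,y,z])-want.apply([0,0,164])-s["position"])
    print("grasp",g.round(1),"rot",rel.as_rotvec().round(4),"shift",d.round(1),"F",np.round(s["ft_force"],1),"t",s["t"])
def shot(n,name):
    m=camera_model(n);im=snapshot(n)[:,:,::-1].copy();cv2.imwrite(f"pics/{name}.png",im);return m,im
```

Run:
```python
from h import *
go(425.3,317.3,45)
m,im=shot("wrist","w1")
print(proj(m,np.array([425.3,317.3,52])))
```

```text
grasp [425.5 317.5 176.4] rot [-0.0007  0.0004 -0.0009] shift [ -0.2  -0.2 131.4] F [-0.9 -0.5 -0.5] t 1.4
[321.16862667 232.81424574]
```

View pics/w1.png

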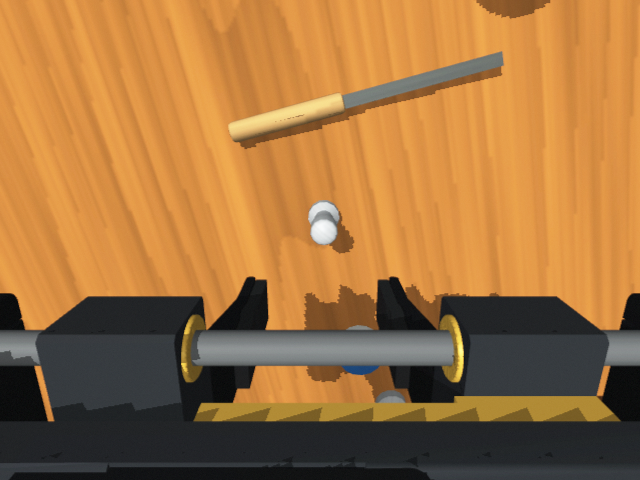

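The wrist view shows head a at about (323.5,231.5), against a prediction of (321.2,232.8). The finger midline is near u=322.5, so the alignment is within about 1–2 mm. I'll go lower and check again.

Run:
```python
from h import *
m=camera_model("wrist");print(ray(m,323.5,231.5,54)); print(m["world_to_cam"].round(3))
```

```text
[426.96798062 318.89656919  54.        ]
[[ 9.77000e-01 -2.13000e-01 -1.00000e-03 -3.47913e+02]
 [ 2.04000e-01  9.35000e-01 -2.91000e-01 -3.67005e+02]
 [ 6.30000e-02  2.84000e-01  9.57000e-01 -4.47062e+02]
 [ 0.00000e+00  0.00000e+00  0.00000e+00  1.00000e+00]]
```

Request:
advance(increments=[[[0,0,0,0,0,0.0375,50],[0,0,0,0,0,0.0813,50],[0,0,0,0,0,0.11,50],[0,0,0,0,0,0.11,50],[0,0,0,0,0,0.11,50]]])

```text
t: 2.08
position: [425.4, 318.7, 253.5]
tcp_rot: [0.779, 0.628, 0.001, 0.0]
ft_force: [-0.2, 0.7, 0.4]
finger_gap: 50.2
grasp_force: 0.0
```

Run:
```python
from h import *
go(425.3,317.3,45)
m,im=shot("wrist","w2")
print(proj(m,np.array([425.3,317.3,52])))
cv2.imwrite("pics/w2c.png",cv2.resize(im[200:400,220:420],(600,600),interpolation=cv2.INTER_CUBIC))
```

```text
grasp [425.6 318.8  89.5] rot [ 0.0011 -0.0008  0.0012] shift [-1.4  0.2 44.5] F [-0.2  0.7  0.4] t 2.075
[320.92813205 284.5959824 ]
```

View pics/w2c.png

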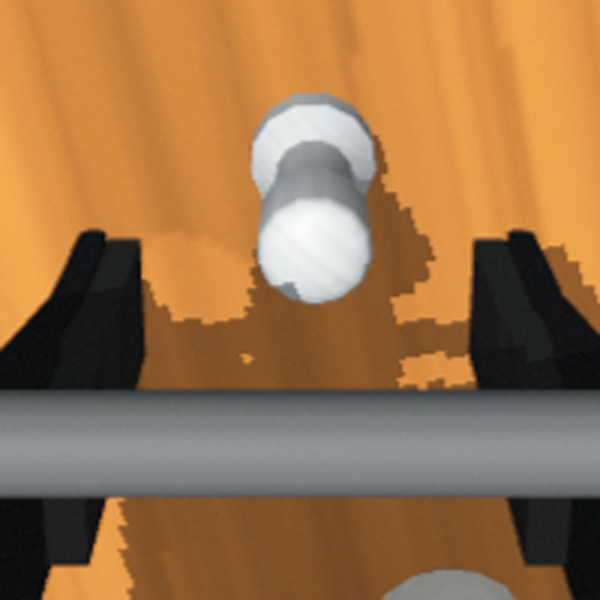

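Finger tips are at crop x 143 and 472 (midline 307.5) and the head centre is at 314.5, so the stake sits about 1.1 mm to +y of the tool. I'll shift by that, descend and close.

Converted, 44.5 mm / 800 = 0.0556, 1.2 mm / 800 = 0.0015.

Request:
advance(increments=[[[0,0,0,-0.0006,0.0015,0.0188,50],[0,0,0,-0.0006,0.0015,0.0375,50],[0,0,0,-0.0006,0.0015,0.05,50],[0,0,0,-0.0006,0.0015,0.0556,50],[0,0,0,-0.0006,0.0015,0.0556,50],[0,0,0,-0.0006,0.0015,0.0556,40],[0,0,0,-0.0006,0.0015,0.0556,30],[0,0,0,-0.0006,0.0015,0.0556,24]]], grip_force=20)

```text
t: 3.12
position: [426.4, 317.4, 208.6]
tcp_rot: [0.779, 0.627, 0.0, 0.0]
ft_force: [-1.4, 0.2, -0.4]
finger_gap: 28.8
grasp_force: 0.0
```

Request:
advance(increments=[[[0,0,0,0,0,0,18],[0,0,0,0,0,0,15],[0,0,0,0,0,0,15],[0,0,0,0,0,0,15]]], grip_force=20)

```text
t: 3.62
position: [426.5, 317.4, 208.4]
tcp_rot: [0.779, 0.627, 0.0, 0.0]
ft_force: [0.2, -0.5, 2.4]
finger_gap: 19.1
grasp_force: 20.0
```

```bash
python3 -c "
from h import *
go(628.7,-0.8,90)"
```

```text
grasp [426.6 317.4  44.4] rot [ 0.0004 -0.0002  0.    ] shift [-267.7  265.4  -45.6] F [ 0.2 -0.5  2.4] t 3.625
```

Converted, -155 mm / 800 = -0.1938, -120 mm / 800 = -0.15.

Request:
advance(increments=[[[0,0,0,0,0,-0.0188,15],[0,0,0,0,0,-0.0563,15],[0,0,0,0,0,-0.0938,15],[0,0,0,-0.0188,0.0188,-0.1125,15],[0,0,0,-0.0625,0.0625,-0.1125,15],[0,0,0,-0.1063,0.1063,-0.1125,15],[0,0,0,-0.15,0.15,-0.1125,15],[0,0,0,-0.1938,0.1938,-0.1125,15]]])

```text
t: 4.62
position: [545.2, 131.5, 299.0]
tcp_rot: [0.779, 0.627, 0.0, -0.0]
ft_force: [0.8, 0.4, -1.3]
finger_gap: 19.0
grasp_force: 20.0
```

Request:
advance(increments=[[[0,0,0,-0.0438,0.0438,0,15],[0,0,0,-0.0875,0.0875,0,15],[0,0,0,-0.1188,0.1188,0,15],[0,0,0,-0.1413,0.1375,0,15],[0,0,0,-0.1413,0.1375,0,15],[0,0,0,-0.1413,0.1375,0,15]]])

```text
t: 5.38
position: [627.1, 0.0, 298.1]
tcp_rot: [0.779, 0.627, -0.001, -0.001]
ft_force: [0.0, 0.1, -1.2]
finger_gap: 19.1
grasp_force: 20.0
```

Run:
```python
from h import *
go(628.7,-0.8,62)
m,im=shot("wrist","w3")
print(proj(m,np.array([628.7,-0.8,17])),proj(m,np.array([611.6,-78.9,17])))
cv2.imwrite("pics/w3c.png",cv2.resize(im[120:400,140:500],(720,560),interpolation=cv2.INTER_CUBIC))
```

```text
grasp [6.268e+02 2.000e-01 1.341e+02] rot [-0.0022 -0.0005  0.0006] shift [-0.5  1.9 72.1] F [ 0.   0.1 -1.2] t 5.375
[324.65285834 236.43449619] [324.33453173 336.89540537]
```

View pics/w3c.png

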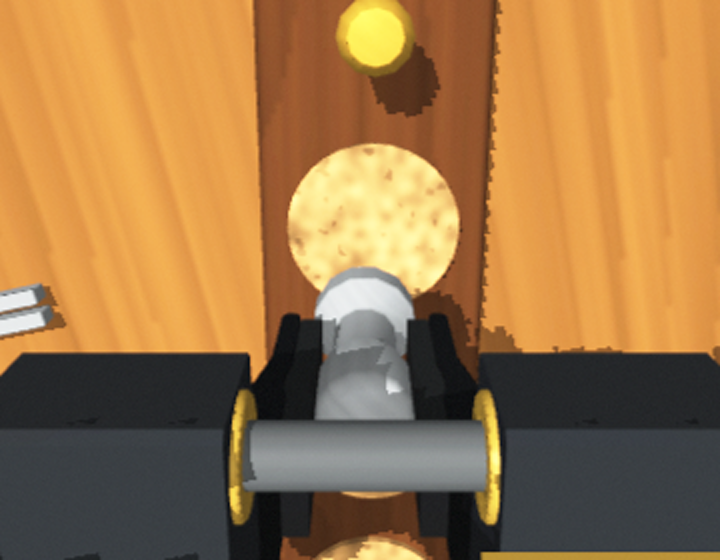

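The wrist view shows disc 1 at about (326.7,232.4), against a prediction of (324.7,236.4). The top camera is biased by about 2 mm, so I'll use the wrist estimate.

Run:
```python
from h import *
m=camera_model("wrist");p=ray(m,326.5,232.6,17);print(p)
# refine by matching projected rim extremes
t=np.linspace(0,6.283,200)
for q in ([630,2,17],[630.5,2.5,17],p):
    r=np.array([proj(m,np.array(q)+30*np.array([np.cos(a),np.sin(a),0])) for a in t]);print(r.min(0),r.max(0))
print("seen u 284..369.5, top v 191")
go(p[0],p[1],62)
```

```text
[630.59153713   1.91452357  17.        ]
[282.71029427 190.15347047] [368.61607309 272.51760083]
[283.23309143 189.28265105] [369.19421638 271.75189731]
[283.56187302 190.09234133] [369.47262603 272.46434959]
seen u 284..369.5, top v 191
grasp [6.268e+02 5.000e-01 1.341e+02] rot [-0.0021 -0.0004  0.0013] shift [ 2.3  3.2 72.1] F [-0.4  0.2 -1. ] t 5.425
```

Converted, 70.5 mm / 800 = 0.0881, 3.2 mm / 800 = 0.004.

Request:
advance(increments=[[[0,0,0,0.0019,0.004,0.025,15],[0,0,0,0.0019,0.004,0.0563,15],[0,0,0,0.0019,0.004,0.0775,15],[0,0,0,0.0019,0.004,0.0863,15],[0,0,0,0.0019,0.004,0.0875,15],[0,0,0,0.0019,0.004,0.0881,15],[0,0,0,0.0019,0.004,0.0881,15]]])

```text
t: 6.3
position: [631.8, -0.3, 228.5]
tcp_rot: [0.779, 0.627, 0.0, 0.001]
ft_force: [-0.4, 0.5, -0.9]
finger_gap: 18.7
grasp_force: 20.0
```

```bash
python3 -c "
from h import *
go(630.6,1.0,61.4)"
```

```text
grasp [ 6.321e+02 -4.000e-01  6.450e+01] rot [ 0.0015 -0.     -0.    ] shift [ 1.  -1.5  3.1] F [-0.4  0.5 -0.9] t 6.3
```

Run:
```python
from h import *
for i in range(6):
    snapshot("top"); s=state(); print(np.round(s["position"],2),np.round(s["ft_force"],2))
go(630.6,1.0,61.4)
```

```text
[ 6.3180e+02 -3.5000e-01  2.2851e+02] [ 0.32  0.13 -1.71]
[ 6.3175e+02 -3.1000e-01  2.2844e+02] [-0.51 -1.14 -1.78]
[ 6.3170e+02 -3.2000e-01  2.2836e+02] [-0.07  0.32 -1.02]
[ 6.3164e+02 -3.2000e-01  2.2822e+02] [ 0.31  0.05 -0.99]
[ 6.3160e+02 -3.1000e-01  2.2811e+02] [-0.63  0.6  -1.47]
[ 6.3160e+02 -3.1000e-01  2.2802e+02] [ 0.29  0.49 -1.5 ]
grasp [ 6.317e+02 -3.000e-01  6.400e+01] rot [ 0.0004  0.     -0.    ] shift [ 1.1 -1.3  2.6] F [ 0.3  0.5 -1.5] t 6.6
```

Converted, 2 mm / 800 = 0.0025, 1.8 mm / 800 = 0.0023.

Request:
advance(increments=[[[0,0,0,0.0013,-0.0015,0.0013,15],[0,0,0,0.0013,-0.0015,0.0019,15],[0,0,0,0.0013,-0.0015,0.0023,15],[0,0,0,0.0013,-0.0015,0.0025,15],[0,0,0,0.0013,-0.0015,0.0025,15],[0,0,0,0.0013,-0.0015,0.0025,15]]])

```text
t: 7.35
position: [630.6, 1.0, 225.8]
tcp_rot: [0.779, 0.627, -0.0, 0.0]
ft_force: [0.5, 0.1, -0.8]
finger_gap: 18.9
grasp_force: 20.0
```

```bash
python3 -c "
from h import *
go(630.6,1.0,61.4)"
```

```text
grasp [630.6   1.   61.8] rot [ 0.  0. -0.] shift [ 0.  -0.   0.4] F [ 0.5  0.1 -0.8] t 7.35
```

Converted, 0.6 mm / 800 = 0.0008, 0.3 mm / 800 = 0.0004.

Request:
advance(increments=[[[0,0,0,0,0,0.0004,15],[0,0,0,0,0,0.0008,15],[0,0,0,0,0,0.0008,15],[0,0,0,0,0,0.0008,15]]])

```text
t: 7.85
position: [630.7, 1.0, 225.4]
tcp_rot: [0.779, 0.627, 0.0, 0.0]
ft_force: [-0.4, -0.1, 1.8]
finger_gap: 19.0
grasp_force: 20.0
```

Contact: Fz went from −1 to +1.8 N. I release it and retreat.

Converted, -45 mm / 800 = -0.0563, -15 mm / 800 = -0.0188.

Request:
advance(increments=[[[0,0,0,0,0,0,20],[0,0,0,0,0,0,24],[0,0,0,0,0,0,32],[0,0,0,0,0,0,46],[0,0,0,0,0,0,56],[0,0,0,0,0,0,56],[0,0,0,0,0,-0.0188,56],[0,0,0,0,0,-0.0563,56]]])

```text
t: 8.85
position: [630.2, 1.0, 270.2]
tcp_rot: [0.779, 0.627, -0.001, -0.001]
ft_force: [0.5, 0.2, 0.7]
finger_gap: 56.0
grasp_force: 0.0
```

Request:
advance(increments=[[[0,0,0,0,0,-0.0375,56],[0,0,0,0.0188,-0.05,-0.0563,56],[0,0,0,0.0475,-0.1125,-0.0563,56],[0,0,0,0.075,-0.175,-0.0563,56],[0,0,0,0.0938,-0.2313,-0.0375,56],[0,0,0,0.0938,-0.25,-0.0188,56],[0,0,0,0.0938,-0.25,-0.0125,56],[0,0,0,0.0938,-0.25,-0.0125,56]]])

```text
t: 9.85
position: [452.6, 116.7, 280.7]
tcp_rot: [0.779, 0.627, 0.001, 0.001]
ft_force: [0.4, -1.0, -0.6]
finger_gap: 55.8
grasp_force: 0.0
```

Run:
```python
from h import *
go(450.5,117.5,45)
m,im=shot("wrist","w4")
print(proj(m,np.array([450.5,117.5,52])))
cv2.imwrite("pics/w4c.png",cv2.resize(im[160:400,170:490],(800,600),interpolation=cv2.INTER_CUBIC))
shot("top","t4")
```

```text
grasp [453.  116.7 116.7] rot [ 0.0026 -0.0005 -0.0004] shift [ 0.3 -2.4 71.7] F [ 0.4 -1.  -0.6] t 9.85
[316.13023184 262.1215545 ]
```

View pics/w4c.png

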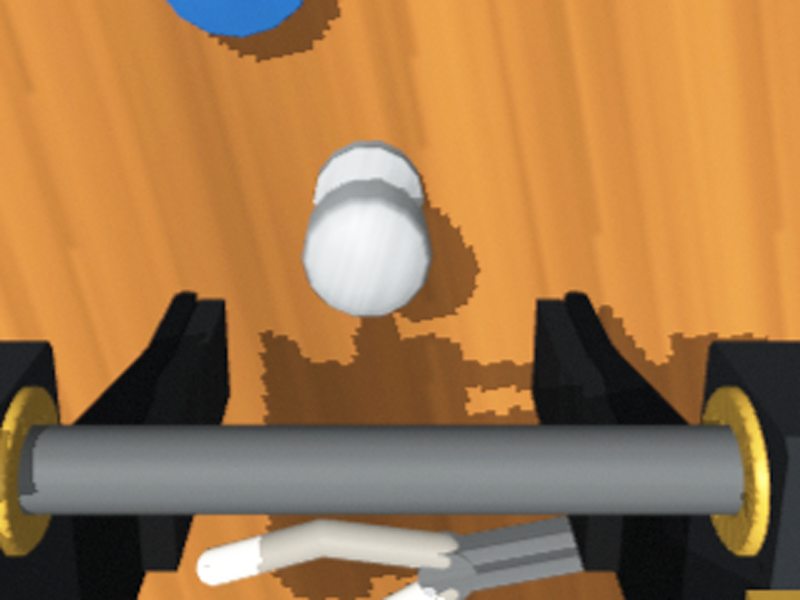

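Head b is at about (316.6,260), 0.5 px from the prediction in u and 2 px in v. I descend with the small correction and settle before closing.

Converted, 71 mm / 800 = 0.0888, 68 mm / 800 = 0.085.

Request:
advance(increments=[[[0,0,0,0.001,-0.0033,0.0188,56],[0,0,0,0.001,-0.0033,0.05,56],[0,0,0,0.001,-0.0033,0.0725,56],[0,0,0,0.001,-0.0033,0.085,56],[0,0,0,0.001,-0.0033,0.0888,56],[0,0,0,0.001,-0.0033,0.0888,56],[0,0,0,0.001,-0.0033,0.0888,56],[0,0,0,0.001,-0.0033,0.0888,56]]])

```text
t: 10.95
position: [449.0, 118.3, 209.6]
tcp_rot: [0.779, 0.627, 0.0, 0.0]
ft_force: [-0.3, -0.1, 0.0]
finger_gap: 55.7
grasp_force: 0.0
```

```bash
python3 -c "
from h import *
go(450.3,118.2,45)"
```

```text
grasp [449.1 118.3  45.6] rot [ 0.001  -0.0002  0.0001] shift [0.2 1.3 0.6] F [-0.3 -0.1  0. ] t 10.95
```

Converted, 1.1 mm / 800 = 0.0014, 0.5 mm / 800 = 0.0006.

Request:
advance(increments=[[[0,0,0,0,0.0014,0.0006,50],[0,0,0,0,0.0014,0.0006,45],[0,0,0,0,0.0014,0.0006,40],[0,0,0,0,0.0014,0.0006,36],[0,0,0,0,0.0014,0.0006,33],[0,0,0,0,0.0014,0.0006,30],[0,0,0,0,0.0014,0.0006,25],[0,0,0,0,0.0014,0.0006,25]]], grip_force=25)

```text
t: 11.95
position: [450.0, 118.0, 208.7]
tcp_rot: [0.779, 0.627, 0.0, 0.0]
ft_force: [0.5, -0.2, 0.5]
finger_gap: 28.5
grasp_force: 25.0
```

Request:
advance(increments=[[[0,0,0,0,0,0,25],[0,0,0,0,0,0,25]]])

```text
t: 12.2
position: [450.0, 118.0, 208.7]
tcp_rot: [0.779, 0.627, 0.0, 0.0]
ft_force: [0.1, -0.2, -0.4]
finger_gap: 28.7
grasp_force: 25.0
```

```bash
python3 -c "
from h import *
go(613.4,-76.9,100)"
```

```text
grasp [450.  118.   44.7] rot [ 0.0003 -0.      0.    ] shift [-155.6  201.3  -55.3] F [ 0.1 -0.2 -0.4] t 12.2
```

Converted, 178 mm / 800 = 0.2225, 146 mm / 800 = 0.1825.

Request:
advance(increments=[[[0,0,0,0,0,-0.0188,25],[0,0,0,0,0,-0.0563,25],[0,0,0,0,0,-0.0938,25],[0,0,0,-0.025,0.0325,-0.1,25],[0,0,0,-0.0625,0.0825,-0.1,25],[0,0,0,-0.1,0.1325,-0.1,25],[0,0,0,-0.1375,0.1825,-0.1,25],[0,0,0,-0.1688,0.2225,-0.1,25]]])

```text
t: 13.2
position: [595.8, -53.4, 289.6]
tcp_rot: [0.779, 0.627, 0.0, 0.0]
ft_force: [0.1, -0.1, -1.9]
finger_gap: 28.6
grasp_force: 25.0
```

Request:
advance(increments=[[[0,0,0,-0.0188,0.0225,0,25],[0,0,0,-0.0258,0.0291,0,25],[0,0,0,-0.0258,0.0291,0,25],[0,0,0,-0.0258,0.0291,0,25],[0,0,0,-0.0258,0.0291,0,25],[0,0,0,-0.0258,0.0291,0,25]]])

```text
t: 13.95
position: [613.1, -76.3, 288.7]
tcp_rot: [0.779, 0.627, -0.0, -0.0]
ft_force: [0.5, -0.1, -1.4]
finger_gap: 29.0
grasp_force: 25.0
```

Run:
```python
from h import *
go(613.4,-76.9,62)
m,im=shot("wrist","w5")
print(proj(m,np.array([613.4,-76.9,17])),proj(m,np.array([630.5,1.3,17])),proj(m,np.array([630.7,1.0,17+50])))
cv2.imwrite("pics/w5c.png",cv2.resize(im[100:400,140:500],(720,600),interpolation=cv2.INTER_CUBIC))
```

```text
grasp [613.1 -76.2 124.7] rot [-0.0004 -0.0001  0.0008] shift [-0.6  0.4 62.7] F [ 0.5 -0.1 -1.4] t 13.95
[321.96682081 240.41808018] [322.08605472 117.0392767 ] [322.53956284 117.7771985 ]
```

View pics/w5c.png

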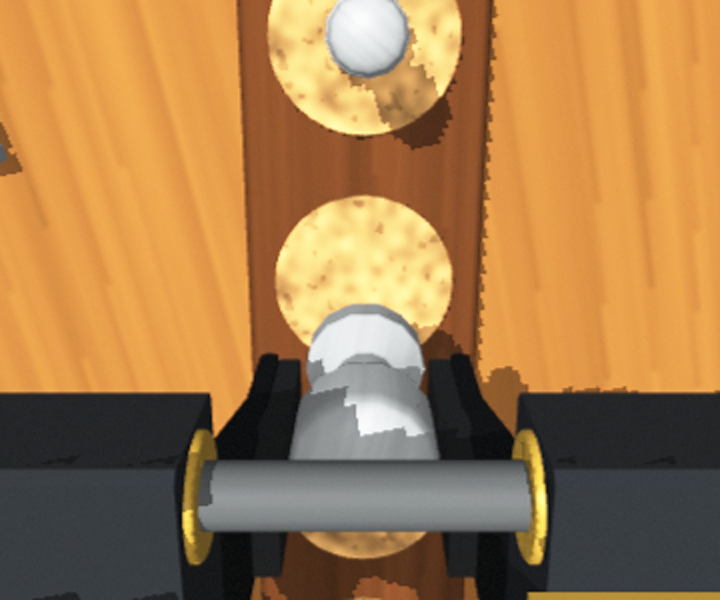

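Stake a stands in the middle of disc 1: its head is at (323.5,117.5) and 117.8 was predicted. Disc 2 is at u=322 with its top rim at v=197.5, as predicted. I place b.

Converted, 60 mm / 800 = 0.075, 59 mm / 800 = 0.0738.

Request:
advance(increments=[[[0,0,0,-0.0008,0.0005,0.025,25],[0,0,0,-0.0008,0.0005,0.05,25],[0,0,0,-0.0008,0.0005,0.0675,25],[0,0,0,-0.0008,0.0005,0.0738,25],[0,0,0,-0.0008,0.0005,0.075,25],[0,0,0,-0.0008,0.0005,0.075,25],[0,0,0,-0.0008,0.0005,0.075,25],[0,0,0,-0.0008,0.0005,0.075,25]]])

```text
t: 15.0
position: [613.8, -77.6, 229.1]
tcp_rot: [0.779, 0.627, 0.0, 0.0]
ft_force: [0.8, -0.5, -2.3]
finger_gap: 28.9
grasp_force: 25.0
```

```bash
python3 -c "
from h import *
go(613.4,-76.9,61.7)"
```

```text
grasp [613.9 -77.7  65.1] rot [ 0.0008  0.0001 -0.    ] shift [ 0.6 -0.5  3.4] F [ 0.8 -0.5 -2.3] t 15.0
```

Converted, 2.5 mm / 800 = 0.0031, 2.3 mm / 800 = 0.0029.

Request:
advance(increments=[[[0,0,0,0.0006,-0.0006,0.0013,25],[0,0,0,0.0006,-0.0006,0.0023,25],[0,0,0,0.0006,-0.0006,0.0029,25],[0,0,0,0.0006,-0.0006,0.0031,25],[0,0,0,0.0006,-0.0006,0.0031,25],[0,0,0,0.0006,-0.0006,0.0031,25]]])

```text
t: 15.75
position: [613.3, -77.0, 226.2]
tcp_rot: [0.779, 0.627, 0.0, 0.0]
ft_force: [0.1, 0.8, -1.7]
finger_gap: 28.7
grasp_force: 25.0
```

Request:
advance(increments=[[[0,0,0,0,0,0.0004,25],[0,0,0,0,0,0.0006,25],[0,0,0,0,0,0.0006,25],[0,0,0,0,0,0.0006,25]]])

```text
t: 16.25
position: [613.3, -77.0, 225.7]
tcp_rot: [0.779, 0.627, 0.0, 0.0]
ft_force: [-0.3, -0.0, 0.0]
finger_gap: 28.3
grasp_force: 25.0
```

Converted, -45 mm / 800 = -0.0563, -15 mm / 800 = -0.0188.

Request:
advance(increments=[[[0,0,0,0,0,0.0004,25],[0,0,0,0,0,0.0004,32],[0,0,0,0,0,0.0004,36],[0,0,0,0,0,0.0004,46],[0,0,0,0,0,0.0004,66],[0,0,0,0,0,0.0004,66],[0,0,0,0,0,-0.0188,66],[0,0,0,0,0,-0.0563,66]]])

```text
t: 17.25
position: [612.9, -76.9, 270.8]
tcp_rot: [0.779, 0.627, -0.001, -0.001]
ft_force: [1.1, 0.4, 0.8]
finger_gap: 65.5
grasp_force: 0.0
```

Request:
advance(increments=[[[0,0,0,0,0,-0.025,66],[0,0,0,-0.05,-0.0238,-0.0375,66],[0,0,0,-0.1063,-0.05,-0.0375,66],[0,0,0,-0.1688,-0.0775,-0.0375,66],[0,0,0,-0.2313,-0.1063,-0.0313,66],[0,0,0,-0.2938,-0.135,-0.0188,66],[0,0,0,-0.3338,-0.1538,-0.0125,66],[0,0,0,-0.3338,-0.1538,-0.0125,66]]])

```text
t: 18.25
position: [434.9, -313.8, 281.3]
tcp_rot: [0.78, 0.625, -0.0, 0.001]
ft_force: [-0.7, 0.8, 0.5]
finger_gap: 65.8
grasp_force: 0.0
```

Request:
advance(increments=[[[0,0,0,0,0,0,66],[0,0,0,0,0,0,66]]])

```text
t: 18.5
position: [436.8, -310.6, 281.2]
tcp_rot: [0.778, 0.628, 0.0, 0.0]
ft_force: [0.4, 0.2, -0.0]
finger_gap: 65.9
grasp_force: 0.0
```

Run:
```python
from h import *
go(435.8,-311.3,45)
m,im=shot("wrist","w6")
print(proj(m,np.array([435.8,-311.3,52])))
cv2.imwrite("pics/w6c.png",cv2.resize(im[160:400,170:490],(800,600),interpolation=cv2.INTER_CUBIC))
```

```text
grasp [ 436.9 -310.7  117.2] rot [0.0006 0.0002 0.0017] shift [-0.9 -0.9 72.2] F [ 0.4  0.2 -0. ] t 18.5
[319.2519147  263.54096753]
```

View pics/w6c.png

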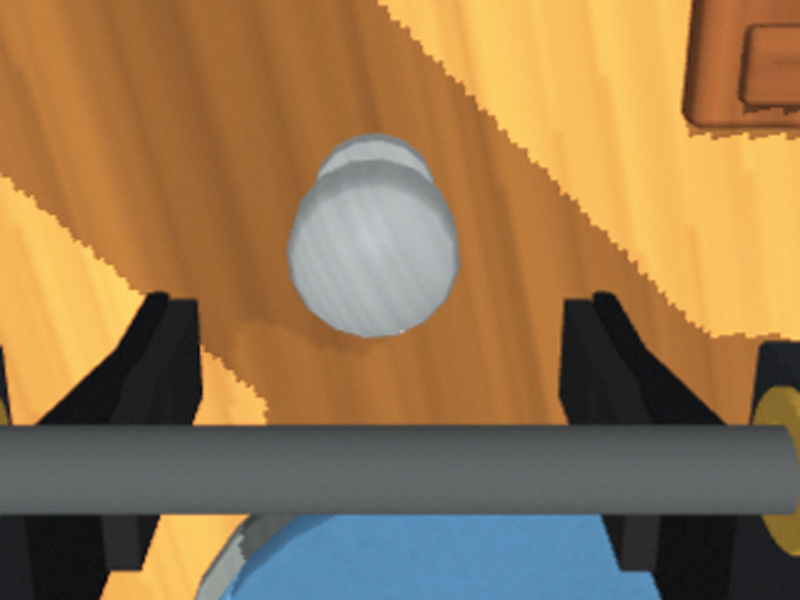

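Head c is at about (319.6,262), against a prediction of (319.3,263.5). Good, so I descend.

Converted, 71.5 mm / 800 = 0.0894, 68 mm / 800 = 0.085.

Request:
advance(increments=[[[0,0,0,-0.0004,-0.0009,0.025,66],[0,0,0,-0.0004,-0.0009,0.05,66],[0,0,0,-0.0004,-0.0009,0.0725,66],[0,0,0,-0.0004,-0.0009,0.085,66],[0,0,0,-0.0004,-0.0009,0.0894,66],[0,0,0,-0.0004,-0.0009,0.0894,66],[0,0,0,-0.0004,-0.0009,0.0894,66],[0,0,0,-0.0004,-0.0009,0.0894,66]]])

```text
t: 19.55
position: [435.5, -311.9, 209.7]
tcp_rot: [0.779, 0.627, 0.0, 0.001]
ft_force: [0.6, 0.1, 0.9]
finger_gap: 65.9
grasp_force: 0.0
```

```bash
python3 -c "
from h import *
go(436,-310.7,45)"
```

```text
grasp [ 435.6 -312.    45.7] rot [ 0.0008  0.0006 -0.0001] shift [1.3 0.3 0.7] F [0.6 0.1 0.9] t 19.55
```

Converted, 1.1 mm / 800 = 0.0014, 0.5 mm / 800 = 0.0006.

Request:
advance(increments=[[[0,0,0,0.0014,0.0003,0.0006,60],[0,0,0,0.0014,0.0003,0.0006,54],[0,0,0,0.0014,0.0003,0.0006,49],[0,0,0,0.0014,0.0003,0.0006,45],[0,0,0,0.0014,0.0003,0.0006,42],[0,0,0,0.0014,0.0003,0.0006,39],[0,0,0,0.0014,0.0003,0.0006,35],[0,0,0,0.0014,0.0003,0.0006,35]]], grip_force=35)

```text
t: 20.55
position: [435.7, -310.7, 208.6]
tcp_rot: [0.779, 0.627, -0.0, -0.0]
ft_force: [-0.3, -1.1, 0.5]
finger_gap: 38.5
grasp_force: 35.0
```

Request:
advance(increments=[[[0,0,0,0,0,0,35],[0,0,0,0,0,0,35]]])

```text
t: 20.8
position: [435.7, -310.7, 208.6]
tcp_rot: [0.779, 0.627, -0.0, -0.0]
ft_force: [-2.2, 0.3, 0.1]
finger_gap: 38.6
grasp_force: 35.0
```

```bash
python3 -c "
from h import *
go(596.3,-155,125)"
```

```text
grasp [ 435.6 -310.6   44.6] rot [-0.0005 -0.0002  0.0001] shift [186.4 123.7 -80.4] F [-2.2  0.3  0.1] t 20.8
```

Converted, 170 mm / 800 = 0.2125, 140 mm / 800 = 0.175.

Request:
advance(increments=[[[0,0,0,0,0,-0.0188,35],[0,0,0,0,0,-0.0563,35],[0,0,0,0,0,-0.0938,35],[0,0,0,0.0313,0.02,-0.1,35],[0,0,0,0.075,0.05,-0.1,35],[0,0,0,0.125,0.0825,-0.1,35],[0,0,0,0.175,0.1163,-0.1,35],[0,0,0,0.2125,0.1413,-0.1,35]]])

```text
t: 21.8
position: [583.8, -167.1, 289.5]
tcp_rot: [0.779, 0.628, 0.0, 0.001]
ft_force: [0.5, -0.2, -2.3]
finger_gap: 38.4
grasp_force: 35.0
```

Request:
advance(increments=[[[0,0,0,0.015,0.01,0,35],[0,0,0,0.0205,0.0134,0,35],[0,0,0,0.0205,0.0134,0,35],[0,0,0,0.0205,0.0134,0,35],[0,0,0,0.0205,0.0134,0,35],[0,0,0,0.0205,0.0134,0,35]]])

```text
t: 22.55
position: [596.1, -155.5, 288.7]
tcp_rot: [0.779, 0.627, -0.0, -0.0]
ft_force: [0.1, 0.2, -2.0]
finger_gap: 38.2
grasp_force: 35.0
```

Run:
```python
from h import *
go(596.3,-155,61.6)
m,im=shot("wrist","w7")
print(proj(m,np.array([596.3,-155,17])),proj(m,np.array([613.4,-76.9,17])))
cv2.imwrite("pics/w7c.png",cv2.resize(im[100:400,140:500],(720,600),interpolation=cv2.INTER_CUBIC))
```

```text
grasp [ 596.1 -155.5  124.7] rot [-0.0002  0.     -0.0009] shift [ 0.6  0.1 63.1] F [ 0.1  0.2 -2. ] t 22.55
[321.3547837  238.87293797] [321.23321519 115.31328199]
```

View pics/w7c.png

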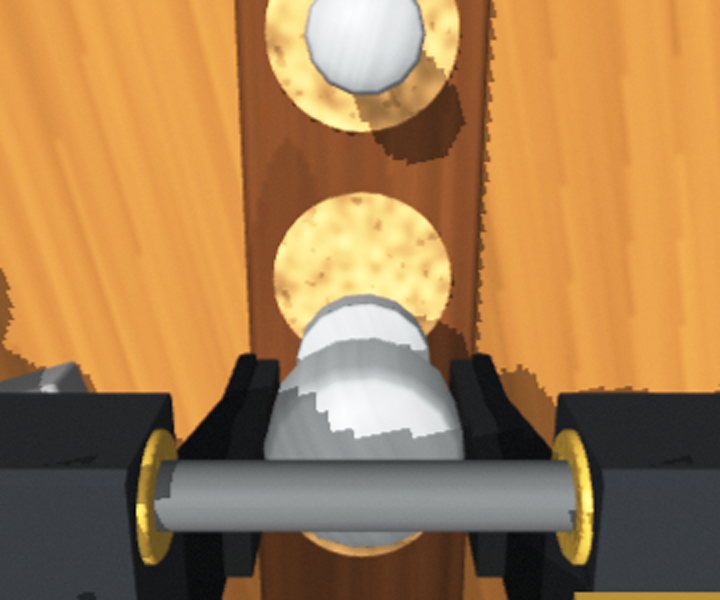

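Disc 3 is where predicted (u=321.2, top rim v=196), and b stands centred on disc 2. I place c.

Converted, 60.5 mm / 800 = 0.0756, 60 mm / 800 = 0.075.

Request:
advance(increments=[[[0,0,0,0.0008,0.0001,0.025,35],[0,0,0,0.0008,0.0001,0.05,35],[0,0,0,0.0008,0.0001,0.0675,35],[0,0,0,0.0008,0.0001,0.0738,35],[0,0,0,0.0008,0.0001,0.075,35],[0,0,0,0.0008,0.0001,0.0756,35],[0,0,0,0.0008,0.0001,0.0756,35],[0,0,0,0.0008,0.0001,0.0756,35]]])

```text
t: 23.6
position: [596.8, -154.5, 228.6]
tcp_rot: [0.779, 0.627, 0.0, 0.0]
ft_force: [-0.7, -0.5, -2.0]
finger_gap: 38.7
grasp_force: 35.0
```

```bash
python3 -c "
from h import *
go(596.3,-155,61.6)"
```

```text
grasp [ 596.9 -154.5   64.6] rot [0.0007 0.0002 0.0001] shift [-0.6 -0.3  3. ] F [-0.7 -0.5 -2. ] t 23.6
```

Converted, 2.2 mm / 800 = 0.0028, 2 mm / 800 = 0.0025.

Request:
advance(increments=[[[0,0,0,-0.0006,-0.0005,0.0013,35],[0,0,0,-0.0006,-0.0005,0.002,35],[0,0,0,-0.0006,-0.0005,0.0025,35],[0,0,0,-0.0006,-0.0005,0.0028,35],[0,0,0,-0.0006,-0.0005,0.0028,35],[0,0,0,-0.0006,-0.0005,0.0028,35]]])

```text
t: 24.35
position: [596.2, -154.8, 225.9]
tcp_rot: [0.779, 0.627, -0.0, -0.0]
ft_force: [-0.2, -0.1, -2.4]
finger_gap: 38.0
grasp_force: 35.0
```

Request:
advance(increments=[[[0,0,0,0,0,0.0004,35],[0,0,0,0,0,0.0006,35],[0,0,0,0,0,0.0006,35],[0,0,0,0,0,0.0006,35]]])

```text
t: 24.85
position: [596.2, -154.9, 225.7]
tcp_rot: [0.779, 0.627, 0.0, 0.0]
ft_force: [-0.9, 1.0, 1.4]
finger_gap: 38.8
grasp_force: 35.0
```

Contact (Fz +1.4 N). I release it and go to d.

Converted, -45 mm / 800 = -0.0563, -15 mm / 800 = -0.0188.

Request:
advance(increments=[[[0,0,0,0,0,0,42],[0,0,0,0,0,0,46],[0,0,0,0,0,0,56],[0,0,0,0,0,0,74],[0,0,0,0,0,0,76],[0,0,0,0,0,0,76],[0,0,0,0,0,-0.0188,76],[0,0,0,0,0,-0.0563,76]]])

```text
t: 25.85
position: [595.8, -154.7, 270.5]
tcp_rot: [0.779, 0.627, -0.001, -0.001]
ft_force: [0.2, 1.0, -0.3]
finger_gap: 75.8
grasp_force: 0.0
```

Request:
advance(increments=[[[0,0,0,0,0,-0.0313,76],[0,0,0,0.0038,-0.05,-0.0375,76],[0,0,0,0.0075,-0.1063,-0.0375,76],[0,0,0,0.0113,-0.1625,-0.0313,76],[0,0,0,0.0144,-0.2,-0.0188,76],[0,0,0,0.0144,-0.2113,-0.0125,76],[0,0,0,0.0144,-0.2113,-0.0125,76],[0,0,0,0.0144,-0.2113,-0.0125,76]]])

```text
t: 26.85
position: [435.2, -108.4, 280.9]
tcp_rot: [0.779, 0.627, 0.001, 0.002]
ft_force: [0.7, -0.2, 0.6]
finger_gap: 76.1
grasp_force: 0.0
```

Request:
advance(increments=[[[0,0,0,0,0,0,76]]])

```text
t: 26.98
position: [434.7, -108.1, 280.7]
tcp_rot: [0.779, 0.627, 0.0, 0.001]
ft_force: [0.5, 0.4, 0.3]
finger_gap: 75.6
grasp_force: 0.0
```

Run:
```python
from h import *
go(433.6,-107.5,45)
m,im=shot("wrist","w8")
print(proj(m,np.array([433.6,-107.5,52])))
cv2.imwrite("pics/w8c.png",cv2.resize(im[160:400,170:490],(800,600),interpolation=cv2.INTER_CUBIC))
```

```text
grasp [ 435.  -108.3  116.7] rot [0.0021 0.0006 0.0001] shift [ 0.4 -1.4 71.7] F [0.5 0.4 0.3] t 26.975
[318.11889945 261.66276256]
```

View pics/w8c.png

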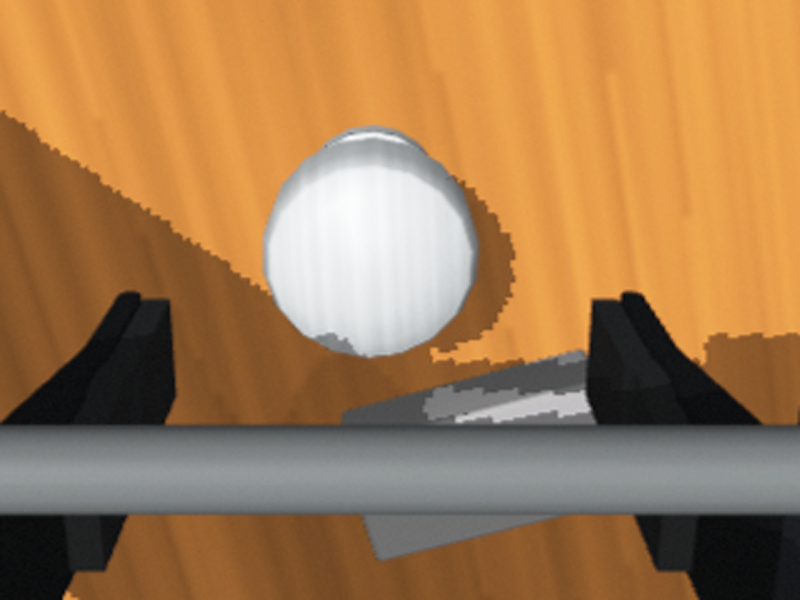

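Head d is at about (318.4,260.8), against a prediction of (318.1,261.7). The fingers clear the grey block, so I descend.

Converted, 71 mm / 800 = 0.0888, 68 mm / 800 = 0.085.

Request:
advance(increments=[[[0,0,0,0.0011,-0.0014,0.025,76],[0,0,0,0.0011,-0.0014,0.05,76],[0,0,0,0.0011,-0.0014,0.0725,76],[0,0,0,0.0011,-0.0014,0.085,76],[0,0,0,0.0011,-0.0014,0.0888,76],[0,0,0,0.0011,-0.0014,0.0888,76],[0,0,0,0.0011,-0.0014,0.0888,76],[0,0,0,0.0011,-0.0014,0.0888,76]]])

```text
t: 28.02
position: [432.7, -106.5, 209.9]
tcp_rot: [0.779, 0.627, 0.0, 0.0]
ft_force: [-0.1, -0.2, 0.7]
finger_gap: 76.3
grasp_force: 0.0
```

```bash
python3 -c "
from h import *
go(433.8,-107,45)"
```

```text
grasp [ 432.9 -106.6   45.9] rot [ 0.001   0.0003 -0.    ] shift [-0.2  1.1  0.9] F [-0.1 -0.2  0.7] t 28.025
```

Units first: shifts go in shares of 800 mm and turns go in shares of pi/2 rad. So 0.9 mm / 800 = 0.0011, 0.7 mm / 800 = 0.0009.

Request:
advance(increments=[[[0,0,0,-0.0003,0.0011,0.0009,70],[0,0,0,-0.0003,0.0011,0.0009,64],[0,0,0,-0.0003,0.0011,0.0009,59],[0,0,0,-0.0003,0.0011,0.0009,55],[0,0,0,-0.0003,0.0011,0.0009,52],[0,0,0,-0.0003,0.0011,0.0009,49],[0,0,0,-0.0003,0.0011,0.0009,45],[0,0,0,-0.0003,0.0011,0.0009,45]]], grip_force=45)

```text
t: 29.02
position: [433.2, -106.8, 208.8]
tcp_rot: [0.779, 0.627, -0.0, -0.0]
ft_force: [-0.5, -0.3, 1.5]
finger_gap: 48.6
grasp_force: 45.0
```

Request:
advance(increments=[[[0,0,0,0,0,0,45],[0,0,0,0,0,0,45]]])

```text
t: 29.28
position: [433.2, -106.8, 208.8]
tcp_rot: [0.779, 0.627, -0.0, -0.0]
ft_force: [-1.3, -0.4, 1.8]
finger_gap: 48.2
grasp_force: 45.0
```

```bash
python3 -c "
from h import *
go(579.2,-233.2,125)"
```

```text
grasp [ 433.1 -106.7   44.8] rot [-0.0006 -0.0001  0.    ] shift [-92.4 169.5 -80.4] F [-1.3 -0.4  1.8] t 29.275
```

Converted, 155 mm / 800 = 0.1938, 130 mm / 800 = 0.1625.

Request:
advance(increments=[[[0,0,0,0,0,-0.0188,45],[0,0,0,0,0,-0.0563,45],[0,0,0,0,0,-0.0938,45],[0,0,0,-0.025,0.025,-0.1,45],[0,0,0,-0.0563,0.0688,-0.1,45],[0,0,0,-0.0813,0.1188,-0.1,45],[0,0,0,-0.1,0.1625,-0.1,45],[0,0,0,-0.1125,0.1938,-0.1,45]]])

```text
t: 30.28
position: [566.8, -228.9, 287.8]
tcp_rot: [0.779, 0.627, 0.0, -0.0]
ft_force: [-0.6, -0.2, -3.5]
finger_gap: 48.3
grasp_force: 45.0
```

Request:
advance(increments=[[[0,0,0,-0.0025,0.0138,0,45],[0,0,0,-0.003,0.0181,0,45],[0,0,0,-0.003,0.0181,0,45],[0,0,0,-0.003,0.0181,0,45],[0,0,0,-0.003,0.0181,0,45],[0,0,0,-0.003,0.0181,0,45]]])

```text
t: 31.02
position: [579.1, -233.1, 288.9]
tcp_rot: [0.779, 0.627, -0.0, -0.0]
ft_force: [0.2, 0.4, -4.4]
finger_gap: 48.7
grasp_force: 45.0
```

Run:
```python
from h import *
go(579.2,-233.2,61.8)
m,im=shot("wrist","w9")
print(proj(m,np.array([579.2,-233.2,17])),proj(m,np.array([596.3,-155,17])))
cv2.imwrite("pics/w9c.png",cv2.resize(im[100:400,140:500],(720,600),interpolation=cv2.INTER_CUBIC))
```

```text
grasp [ 579.1 -233.1  124.9] rot [-0.0001 -0.      0.0001] shift [-0.1  0.1 63.1] F [ 0.2  0.4 -4.4] t 31.025
[321.36517277 239.66351645] [321.32987363 116.23314969]
```

View pics/w9c.png

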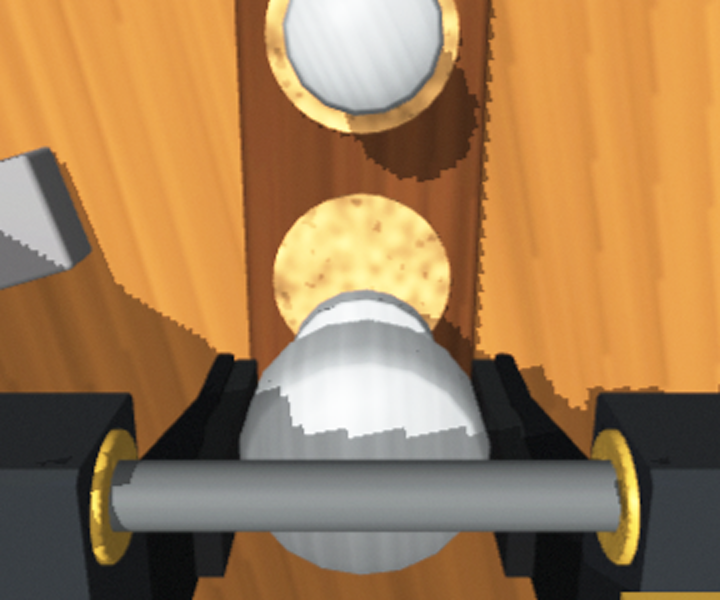

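Disc 4 is at u=321.0 with its top rim at v=197, as predicted, and c stands centred on disc 3. I place d.

Converted, 60.5 mm / 800 = 0.0756, 60 mm / 800 = 0.075.

Request:
advance(increments=[[[0,0,0,0,0,0.025,45],[0,0,0,0,0,0.05,45],[0,0,0,0,0,0.0675,45],[0,0,0,0,0,0.0738,45],[0,0,0,0,0,0.075,45],[0,0,0,0,0,0.0756,45],[0,0,0,0,0,0.0756,45],[0,0,0,0,0,0.0756,45]]])

```text
t: 32.08
position: [579.5, -233.4, 228.7]
tcp_rot: [0.779, 0.627, 0.0, 0.0]
ft_force: [0.3, -0.3, -4.5]
finger_gap: 48.1
grasp_force: 45.0
```

```bash
python3 -c "
from h import *
go(579.2,-233.2,61.8)"
```

```text
grasp [ 579.6 -233.4   64.7] rot [0.0008 0.0003 0.    ] shift [ 0.1 -0.3  2.9] F [ 0.3 -0.3 -4.5] t 32.075
```

Converted, 2.2 mm / 800 = 0.0028, 2 mm / 800 = 0.0025.

Request:
advance(increments=[[[0,0,0,0.0001,-0.0004,0.0013,45],[0,0,0,0.0001,-0.0004,0.002,45],[0,0,0,0.0001,-0.0004,0.0025,45],[0,0,0,0.0001,-0.0004,0.0028,45],[0,0,0,0.0001,-0.0004,0.0028,45],[0,0,0,0.0001,-0.0004,0.0028,45]]])

```text
t: 32.83
position: [579.1, -233.1, 226.0]
tcp_rot: [0.779, 0.627, -0.0, 0.0]
ft_force: [-0.7, 0.2, -3.7]
finger_gap: 48.3
grasp_force: 45.0
```

Request:
advance(increments=[[[0,0,0,0,0,0.0004,45],[0,0,0,0,0,0.0006,45],[0,0,0,0,0,0.0006,45],[0,0,0,0,0,0.0006,45]]])

```text
t: 33.33
position: [579.1, -233.1, 225.8]
tcp_rot: [0.779, 0.627, 0.0, 0.0]
ft_force: [-1.2, 0.4, -1.5]
finger_gap: 48.6
grasp_force: 45.0
```

Partial contact; 0.3 mm more, then release, rise and look.

Converted, 0.3 mm / 800 = 0.0004.

Request:
advance(increments=[[[0,0,0,0,0,0.0004,45],[0,0,0,0,0,0.0004,45],[0,0,0,0,0,0.0004,52],[0,0,0,0,0,0.0004,56],[0,0,0,0,0,0.0004,66],[0,0,0,0,0,0.0004,80],[0,0,0,0,0,0.0004,80],[0,0,0,0,0,0.0004,80]]])

```text
t: 34.33
position: [579.1, -233.1, 225.2]
tcp_rot: [0.779, 0.627, -0.0, 0.0]
ft_force: [0.1, 0.1, -0.8]
finger_gap: 78.8
grasp_force: 0.0
```

Request:
advance(increments=[[[0,0,0,0,0,-0.0188,80],[0,0,0,0,0,-0.0563,80],[0,0,0,0,0,-0.1,80],[0,0,0,-0.0375,-0.05,-0.125,80],[0,0,0,-0.075,-0.1125,-0.15,80],[0,0,0,-0.1,-0.175,-0.1625,80],[0,0,0,-0.1125,-0.2375,-0.1625,80],[0,0,0,-0.1125,-0.2375,-0.1625,80]]])

```text
t: 35.33
position: [371.2, -279.6, 356.1]
tcp_rot: [0.78, 0.626, -0.0, -0.001]
ft_force: [0.5, 0.3, 0.6]
finger_gap: 80.1
grasp_force: 0.0
```

Run:
```python
from h import *
m,im=shot("top","t9")
cv2.imwrite("pics/t9c.png",cv2.resize(im[160:260,270:490],(792,360),interpolation=cv2.INTER_CUBIC))
```

```text
(no output)
```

View pics/t9c.png

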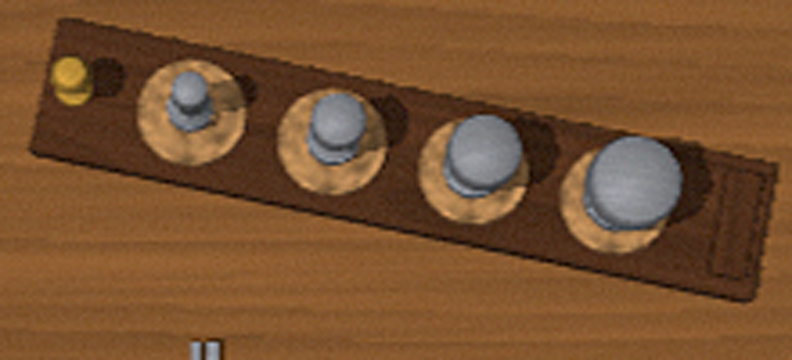

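The top view shows all four stakes upright and centred on their discs (crop heads at (190,90), (338,121), (483,152) and (635,183)). They run smallest to largest from the knob, and the gripper is clear.

```bash
python3 -c "
from station import *
print(sign_off())"
```

```text
the job is handed in; nothing more can be done
None
```

All four stakes stand upright, each centred on its cork disc, smallest by the brass knob to largest at the far end; all are released, and the job was handed in at about 35 s.

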